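# Feel out a slideway gap with a taper feeler gauge

### The arm

A 6-joint arm with a two-finger parallel gripper is mounted at the origin on a cart in front of the work surface, level with it; the furniture and walls round the work are solid. World frame = base frame: x ahead of the robot, y to its left, z up, the work surface at z = 0. Lengths are in mm, angles in rad, forces in N, time in s.
With the tool pointing down it reaches from about 350 to 925 mm from the base axis. Payload 6.4 kg.
Tool frame: the origin (TCP) lies midway between the tips of the shut fingers; the grasp point (between the pads) lies env.grip_depth behind it (env.grip_depth is the distance from the TCP to the grasp point, in mm); z points along the fingers, y is the line along which they close (so a half turn about z gives the same grasp; the last joint's range is limited). The gripper opens to 94 mm and grips with 3 to 60 N. Pads are 16 mm wide; open, the fingers measure 119 mm over their backs; the gripper's body (75 mm by 177 mm) begins 78 mm behind the grasp point.
Start: joints at [-1.345, 0.245, 1.558, -0, 1.339, -0.174], TCP at [253.008, -598.749, 205.455] pointing down, gripper open.
Joint ranges: [-3.13, 3.13], [-1.02, 2.26], [0.13, 2.54], [-0.95, 4.09], [0.21, 2.88], [-2.74, 2.74]. Speed limits (rad/s): [2.57, 2.57, 3.14, 3.14, 3.14, 3.14].

### API

Orientations are given as a unit quaternion [x, y, z, w].
In Python, from workcell import env, hand, planner, viewer, order, monitor gives the robot as it stands. Calls block until the motion is done:
- env.goto(position, orientation): joint-space move of the TCP to a pose.
- env.line_to(position, rotation=None, velocity=150): straight line of the TCP; rotation=None keeps the orientation; velocity is the mean speed in mm/s.
- env.move_joints(angles): joint-space move.
- hand.open_jaws() and hand.gripper_close(squeeze=None): open the fingers fully, or close them until they stop; squeeze is the grip in N (None keeps the last).
- env.dwell(seconds).
- planner.inverse_kinematics(position, orientation): joint angles nearest the present ones, or None.
- viewer.get_image(name): name is "scene" or "top" or "wrist"; returns a dict with "color" (400x640x3 uint8, blue, green, red), "fovy" (degrees; the focal length in pixels is half the picture's height over the tangent of half this angle, whatever the lens; pixels are square), "cx", "cy" (the principal point, pixels), "T" (4x4, takes a point from camera to world coordinates). Camera axes: x right, y down, z forward; pixel columns grow to the right and rows downward; lengths in mm; the calibration is good to about 2 mm. A picture is of the moment at which its call begins. There is no depth.
A pose or a line that the arm cannot do raises env.MotionError and nothing moves.
- order.job_done(): hands the job in; it is judged then, once.
Readings, each from a call of its own:
- monitor.read_clock(): time.
- monitor.read_joint_positions(): joint angles.
- monitor.read_dq(): joint speeds.
- monitor.read_joint_efforts(): joint torques, N m.
- monitor.read_tcp_pos(): TCP position.
- monitor.read_tcp_rot(): TCP orientation.
- monitor.read_contact_force(): force on the tool from outside, world axes, zero at the start.
- monitor.read_wrist_torque(): the same for the moment, N m.
- monitor.read_finger_gap(): finger opening in mm.
- monitor.read_finger_force(): force on a finger pad.
Only numpy, scipy, OpenCV 4.12 (cv2) and the standard library are available. Lean on these libraries where they do the work, as an engineer would, in place of code of your own. Each camera call takes 0.05 s, during which the arm holds its last target. There are 200 camera calls.

### The job

Check the gap in the steel slideway block on the bench: pick up the loose taper feeler gauge, lay its flat side along the block's longer cheek and slide it, thin end first and standing on the bench, into the gap until you feel it drag firmly on both faces (a push of about 10 N; do not force it). Leave it lodged straight in the gap, gripped between both faces with nothing holding it, and leave the loose things around it where they are.

Things in the scene. Friction and masses are not known exactly. Their poses are not given: they have to be found in the camera images.
- way_block: Bare steel slideway block fixed to the bench, open to the robot. Origin: bench level, on the flat inner face of its longer cheek, in line with the facing jaw's front edge. x: along it into the gap, away from the robot; y: across the gap to the jaw; z up. Long cheek: x -30 to 80, y -30 to 0 mm, 32 mm high, two cap screws on top. A bridge (x 80 to 102) and a rail (y 44 to 56 mm) frame the jaw.
- gap_mouth (a point): On the long cheek's face at the gap's entrance: 0, 0, 16 mm in the block's frame, same axes. Facing it stands the jaw, clamped fast: 72 mm long (x 0 to 72), 24 mm thick, 30 mm high, held by two screws (to y 76) through the rail; its face is parallel to the cheek, 7 to 12 mm from it, varying and not reported. The floor of the gap is the bench; the cheek stands out 30 mm in front of the gap.
- taper_gauge: Loose steel taper gauge, about 0.2 kg, 135 mm long, 24 mm high, standing on its narrow edge on the bench. Origin: underside, below the centre of its head, a dark ribbed bar x -27.5 to 27.5, y -8 to 8 mm, to be held across y. x points to the thin end. The blade covers x 27.5 to 107.5; its flat side is y -8, flush with the head; the other side tapers from 16 mm thick at the head to 4 mm at the tip.
- gauge_tip (a point): Middle of the gauge's thin end: x 107.5, y -6, z 12 mm in the gauge's frame, same axes; 4 mm thick here, 0.15 mm more per mm towards the head. The gauge touches cheek and jaw edge at once with the tip (gap - 4 mm) / 0.15 past the jaw's front edge, 20 to 53 mm; all is rigid. Pushed in by 7 to 15 N it stays lodged by friction.
- tape_measure: yellow and black pocket tape measure, 35 x 74 x 63 mm, standing loose on the bench, origin under its centre; leave it
- spanner: loose combination spanner, 183 x 26 x 8 mm, lying flat along its x, origin under its centre; leave it
- hex_nut: loose hexagon nut, 24 x 27 x 13 mm, origin under its centre; leave it
- bottle: small white drop bottle with blue cap, 37 mm across, 78 mm high, standing loose, origin under its centre; leave it
Things that resemble listed ones, but are neither listed nor needed, are in the scene too. There is more than one size of the taper_gauge; the one meant has the size given above.

How it is judged (in metres and radians):
At the end, for the whole second after the job is handed in: The gauge rests released in the gap, tip 12 to 75 mm past the jaw's front edge and within about 3.5 mm of the long cheek, in line with it within 0.06 rad, upright within 0.1 rad, at most 8 mm above the bench, at rest, still pressing more than 1.5 N on the long cheek (x of gauge_tip in the frame of way_block between 0.012 and 0.075 m and y of gauge_tip in the frame of way_block between -0.001 and 0.0055 m and z of gauge_tip in the frame of way_block below 0.02 m and angle between the x axis of taper_gauge and the x axis of way_block, either way round below 0.06 rad and angle between taper_gauge's own z axis and vertical below 0.1 rad and contact force between taper_gauge and way_block above 1.5 N and linear speed of taper_gauge below 0.005 m/s); the robot touches nothing.
It fails at once if the gauge is forced: more than 25 N between it and the slideway block (contact force between taper_gauge and way_block above 25 N).
It fails at once if a bystander is moved by more than 30 mm (distance of any of tape_measure, spanner, hex_nut, bottle from where it was at the start of the episode above 0.03 m).
It also fails if it takes over 58 s, if anything falls off the work surface, if the arm or the gripper's body presses on something with over 40 N, if the wrist force passes 120 N, or if a joint passes its speed limit or range.

## Working session

There is one attempt and no reset: what is moved stays moved. The work goes in short steps, each a Python script; the robot and the scene stay as the last script left them, time stands still between calls to the robot, and variables do not carry over. Pictures are saved under pics/ and viewed, at most 10 in all, crops included, and the job is handed in when it is done.

```bash
ls; mkdir -p pics
python3 - <<'E'
from workcell import env, viewer, monitor
import cv2, numpy as np
for n in ("scene","top"):
    im=viewer.get_image(n); cv2.imwrite(f"pics/{n}0.png",im["color"]); print(n,im["fovy"],im["cx"],im["cy"],np.round(im["T"],3).tolist())
print(env.grip_depth, monitor.read_clock(), monitor.read_tcp_rot())
E
```

```text
pics
scene 50.0840698565537 318.0921851154367 203.76372189722326 [[-0.898, -0.33, 0.291, 213.964], [-0.44, 0.664, -0.605, 710.475], [0.007, -0.671, -0.741, 861.354], [0.0, 0.0, 0.0, 1.0]]
top 52.897503988204626 316.3154750759272 198.5089608673795 [[-0.007, -0.994, 0.11, 396.014], [-1.0, 0.006, -0.006, 56.734], [0.005, -0.11, -0.994, 1074.568], [0.0, 0.0, 0.0, 1.0]]
18.8 0.1 [ 9.80088393e-01  1.98559809e-01 -1.52099417e-05 -8.62764685e-04]
```

View pics/top0.png

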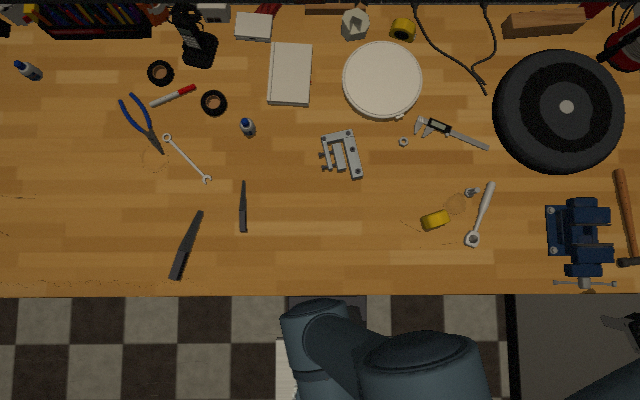

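View pics/scene0.png

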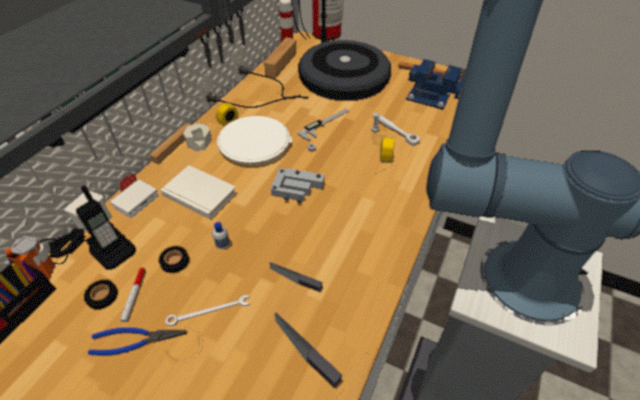

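Candidates for the gauge are two dark wedges: a large one at top pixel (187,245), about 195 mm long, and a small one at (243,206), about 134 mm long. I choose the small one because its length matches. The block is at (342,155), with its long cheek on the right and the gap open towards the robot. Next is a close look with the wrist camera.

```bash
cat > h.py <<'E'
from workcell import env, hand, planner, viewer, order, monitor
import cv2, numpy as np
def cast(im,px,z):
    px=np.atleast_2d(np.asarray(px,float)); f=200/np.tan(np.radians(im["fovy"]/2)); T=np.asarray(im["T"])
    d=np.c_[(px[:,0]-im["cx"])/f,(px[:,1]-im["cy"])/f,np.ones(len(px))]@T[:3,:3].T
    return T[:3,3]+d*((z-T[2,3])/d[:,2])[:,None]
def quat(yaw): return [np.cos(yaw/2),np.sin(yaw/2),0,0]
def shot(name,tag):
    im=viewer.get_image(name); cv2.imwrite(f"pics/{tag}.png",im["color"]); np.save(f"pics/{tag}.npy",im,allow_pickle=True); return im
E
python3 - <<'E'
from h import *
t=viewer.get_image("top")
g=cast(t,[(243,181),(243,231)],24); b=cast(t,[(342,155)],30)[0]; print(np.round(g),np.round(b))
c=g.mean(0)
env.goto([c[0]-40,c[1],260],quat(0)); w=shot("wrist","wg"); print(np.round(w["T"],3).tolist(),w["fovy"])
env.goto([b[0]-60,b[1],260],quat(0)); w=shot("wrist","wb"); print(np.round(w["T"],3).tolist())
print(monitor.read_clock())
E
```

```text
[[560. 243.  24.]
 [429. 242.  24.]] [627. -18.  30.]
[[0.0, -0.967, -0.255, 528.134], [-1.0, -0.0, -0.0, 241.78], [0.0, 0.255, -0.967, 439.398], [0.0, 0.0, 0.0, 1.0]] 69.3059777796259
[[0.002, -0.967, -0.255, 640.554], [-1.0, -0.002, -0.0, -17.913], [-0.0, 0.255, -0.967, 439.434], [0.0, 0.0, 0.0, 1.0]]
4.3917
```

Run:
```python
import cv2,numpy as np
a=cv2.imread("pics/wg.png");b=cv2.imread("pics/wb.png")
cv2.imwrite("pics/both.png",np.hstack([a[:,120:520],b[:,120:520]]))
```

```text
(no output)
```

View pics/both.png

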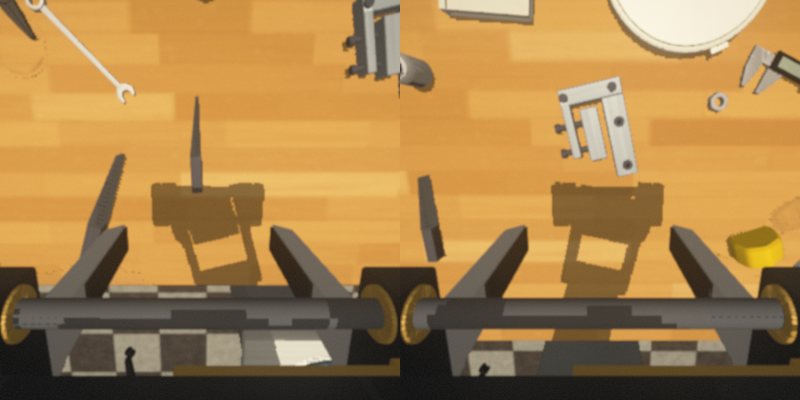

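The left half shows the small gauge at crop pixels (197,95)–(197,192), thin end away from the robot, with the big decoy at (105,200). The right half shows the block around (600,125), long cheek on the right ending at (627,174). Now closer shots of both.

Run:
```python
from h import *
w=np.load("pics/wb.npy",allow_pickle=True).item()
p=cast(w,[(341,78),(356,172),(337,175)],32); print(np.round(p,1))
d=p[0]-p[1]; yaw=np.arctan2(d[1],d[0]); print(yaw)
u=np.array([np.cos(yaw),np.sin(yaw)]); m=p[2][:2]+30*u
t=m-70*u
env.goto([*t,110],quat(yaw)); shot("wrist","wb2")
env.goto([400,242,110],quat(0)); shot("wrist","wg2")
print(m,monitor.read_clock())
a=cv2.imread("pics/wb2.png")[0:230,170:470]; cv2.imwrite("pics/wb2c.png",cv2.resize(a,None,fx=2.6,fy=2.6,interpolation=cv2.INTER_CUBIC))
a=cv2.imread("pics/wg2.png")[0:230,170:470]; cv2.imwrite("pics/wg2c.png",cv2.resize(a,None,fx=2.6,fy=2.6,interpolation=cv2.INTER_CUBIC))
```

```text
[[697.4 -47.4  32. ]
 [573.  -71.5  32. ]
 [568.6 -44.5  32. ]]
0.19094108549351652
[598.06271179 -38.83666471] 6.3917
```

View pics/wb2c.png

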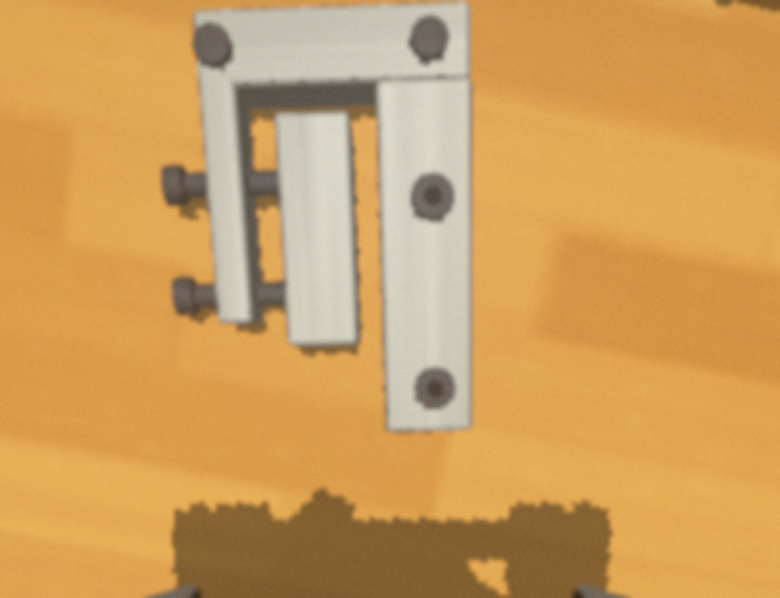

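View pics/wg2c.png

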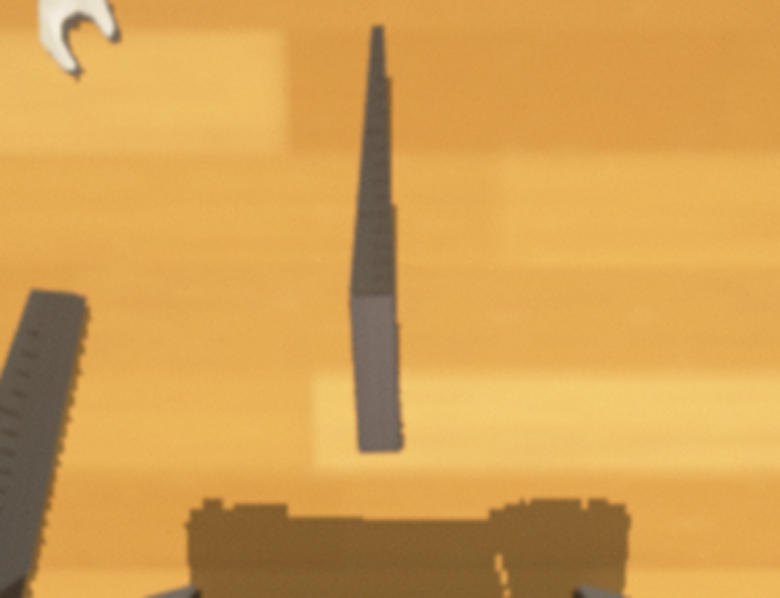

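The block crop shows the cheek's inner edge from (376,80) to (386,430), its front edge at row 430, and the jaw front edge at (290–357, 343). The gauge crop shows the head at (351–402, 295–451) and the tip at (377,26). This is the right size, with its flat side on the right. Next I extract the edges from the masks.

```bash
cat > meas.py <<'E'
from h import *
def fit(P):
    vx,vy,x,y=cv2.fitLine(P[:,:2].astype(np.float32),cv2.DIST_HUBER,0,.01,.01).ravel(); s=np.sign(vx)
    return np.array([vx,vy])*s,np.array([x,y])
def edge(mask,rows,c0,c1,side):   # first/last mask column in window per row
    o=[]
    for r in rows:
        c=np.flatnonzero(mask[r,c0:c1])
        if len(c): o.append((c0+(c[0]-.5 if side=='l' else c[-1]+.5),r))
    return np.array(o)
def gauge(im,rows,c0,c1):
    g=cv2.cvtColor(im["color"],cv2.COLOR_BGR2HSV); m=(g[...,1]<90)&(g[...,2]<140)
    return m
if __name__=="__main__":
    w=np.load("pics/wb2.npy",allow_pickle=True).item()
    h=cv2.cvtColor(w["color"],cv2.COLOR_BGR2HSV); m=(h[...,1]<60)&(h[...,2]>110)
    C=lambda x:int(170+x/2.6)
    l=edge(m,range(38,160),C(366),C(420),'l'); r=edge(m,range(38,160),C(440),C(490),'r')
    du,pu=fit(cast(w,l,32)); dv,pv=fit(cast(w,r,32))
    print("cheek yaw",np.arctan2(du[1],du[0]),np.arctan2(dv[1],dv[0]))
    yaw=(np.arctan2(du[1],du[0])+np.arctan2(dv[1],dv[0]))/2
    u=np.array([np.cos(yaw),np.sin(yaw)]);n=np.array([-u[1],u[0]])
    print("width",(pu-pv)@n)
    k=[max(np.flatnonzero(m[:200,c])) +.5 for c in range(C(395),C(460))]; F=cast(w,np.c_[range(C(395),C(460)),k],32)[:,:2]@u
    k=[max(np.flatnonzero(m[:150,c])) +.5 for c in range(C(298),C(350))]; J=cast(w,np.c_[range(C(298),C(350)),k],30)[:,:2]@u
    print("front",np.median(F),"jaw",np.median(J),np.median(J)-np.median(F))
    j=edge(m,range(50,128),C(300),C(362),'r'); dj,pj=fit(cast(w,j,30)); print("gap",(pj-pu)@n,np.arctan2(dj[1],dj[0]))
    off=(pu@n+(pv@n+30))/2; x0=(np.median(F)+30+np.median(J))/2
    O=u*x0+n*off; print("origin",O,yaw)
    w=np.load("pics/wg2.npy",allow_pickle=True).item()
    g=cv2.cvtColor(w["color"],cv2.COLOR_BGR2HSV); print(w["color"][140,C(375)],w["color"][100,C(320)],w["color"][80,C(375)])
    m=(g[...,1]<90)&(g[...,2]<140)
    l=edge(m,range(118,171),C(335),C(415),'l'); r=edge(m,range(118,171),C(335),C(415),'r')
    a,pa=fit(cast(w,l,24)); b,pb=fit(cast(w,r,24)); print("head yaw",np.arctan2(a[1],a[0]),np.arctan2(b[1],b[0]))
    na=np.array([-a[1],a[0]]); print("w",(pa-pb)@na)
    rr=np.flatnonzero(m[:190,C(380)]); tt=np.flatnonzero(m[:100,C(370):C(386)].any(1)); print(rr[[0,-1]],tt[0])
    e=cast(w,[(C(380),rr[-1]+.5),(C(377),tt[0]-.5)],24)[:,:2]; print("ends",e,np.linalg.norm(e[1]-e[0]))
    G=pa-8*na; G=G+a*((e[0]-G)@a+27.5); print("gauge origin",G, "tip rel",(e[1]-G)@a,(e[1]-G)@na)
    np.savez("m.npz",O=O,yaw=yaw,G=G,gyaw=np.arctan2(a[1],a[0]))
E
python3 meas.py
```

```text
cheek yaw 0.22474004 0.22042222
width 28.842697
front 542.8909409855834 jaw 571.9996799927501 29.10873900716672
gap 8.849471 0.21977322
origin [595.57930029 -38.24083713] 0.22258113
[ 99 109 122] [ 86 172 230] [ 75  88 100]
head yaw 0.041940797 0.041007467
w 14.248333
[ 12 172] 11
ends [[429.77121745 243.56311717]
 [562.64308152 244.18097039]] 132.87330057119559
gauge origin [457.26800047 244.21655887] tip rel 105.28092129558269 -4.453776262258218
```

```bash
cat >> h.py <<'E'
def blk():
    m=np.load("m.npz"); y=float(m["yaw"]); u=np.array([np.cos(y),np.sin(y)]); return m["O"],y,u,np.array([-u[1],u[0]])
def F(n=5):  # mean force, block axes x,y,z
    f=[]
    for _ in range(n): f.append(monitor.read_contact_force()); env.dwell(.01)
    f=np.mean(f,0); _,_,u,n_=blk(); return np.array([f[:2]@u,f[:2]@n_,f[2]])
E
python3 - <<'E'
from h import *
G=np.array([457.2,244.9]); gy=.0415
env.goto([*G,60],quat(gy)); env.line_to([*G,3]); hand.gripper_close(25)
print(monitor.read_finger_gap(),monitor.read_finger_force(),F(),monitor.read_tcp_pos())
env.line_to([*G,45]); print("held",monitor.read_finger_gap(),F())
O,y,u,n=blk()
tx,fy=-45,5            # tip x, flat-side y in the block frame
t=O+u*(tx-107.5)+n*(fy+8)
env.goto([*t,45],quat(y)); print(monitor.read_tcp_pos(),t,F(),monitor.read_wrist_torque())
env.line_to([*t,6]); shot("wrist","wi"); shot("top","ti"); print(F(),monitor.read_clock())
a=cv2.imread("pics/wi.png")[0:230,170:470]; cv2.imwrite("pics/wic.png",cv2.resize(a,None,fx=2.6,fy=2.6,interpolation=cv2.INTER_CUBIC))
E
```

```text
15.884781662276547 24.988801181316376 [ 0.28571294  0.15817341 -0.38557897] [457.13536365 244.92467911   2.94649728]
held 15.774717577550998 [-0.3545066   0.41786006 -2.59280417]
[443.81211853 -58.60547883  44.61336799] [443.97161349 -59.22557692] [ 0.00343857  0.05445974 -2.05575988] [0.01089228 0.04505275 0.01510156]
[-0.13065045 -0.03241376 -1.87654365] 10.775
```

View pics/wic.png

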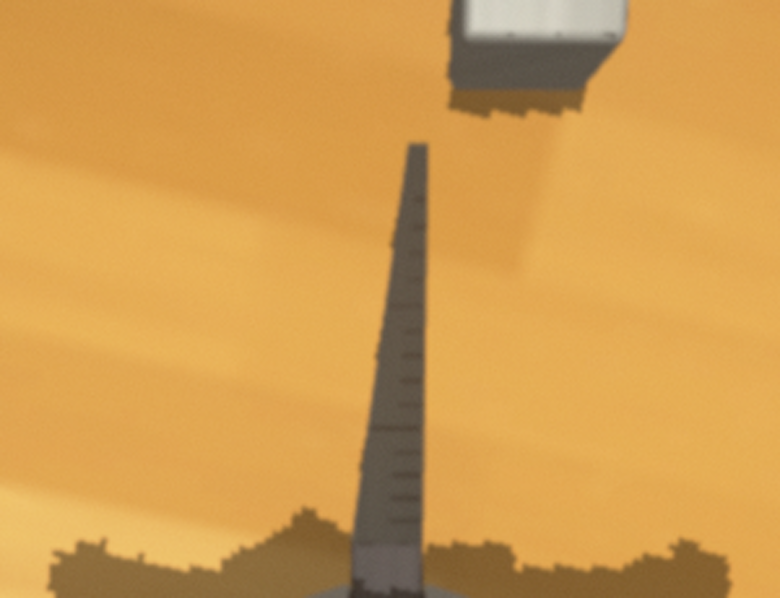

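The flat side shows at crop column ~426. The cheek's inner foot is at 449, so the gauge is about 6 mm off the cheek, parallel to it, with its tip short of the block as intended. Now I enter alongside the cheek, then press lightly sideways.

```bash
cat >> h.py <<'E'
def pose(tx,fy,yaw): # TCP xy for gauge tip x and flat-side offset (at the tip) in block frame
    O,y,u,n=blk(); g=np.array([np.cos(yaw),np.sin(yaw)]); k=np.array([-g[1],g[0]])
    return O+u*tx+n*fy-g*107.5+k*8
E
python3 - <<'E'
from h import *
O,y,u,n=blk(); z=3.2
env.line_to([*pose(-45,5,y),z],velocity=60); b=F(10); print("bias",b)
env.line_to([*pose(-10,5,y),z],velocity=60); print(F()-b)
fy=5
while fy>-6:
    fy-=.4; env.line_to([*pose(-10,fy,y),z],velocity=20); f=F(3)-b
    if f[1]>2 : break
print(fy,F()-b,monitor.read_wrist_torque(),monitor.read_clock()); np.save("b.npy",b)
for k in range(3):
    fy-=.25; env.line_to([*pose(-10,fy,y),z],velocity=20); f=F(4)-b; print(fy,f,monitor.read_wrist_torque()[2])
    if f[1]>5: break
p=monitor.read_tcp_pos(); print((p[:2]-pose(-10,fy,y))@n,monitor.read_clock())
E
```

```text
bias [ 0.13548575 -0.09022728 -1.8719614 ]
[-0.14113736  0.21521312 -0.6993456 ]
-0.6000000000000002 [ 0.17317731  2.61117857 -0.06613617] [0.5137764  0.1003818  0.20437428] 15.775
-0.8500000000000002 [0.31670297 3.21762703 0.52763343] 0.31936966563452823
-1.1 [-0.59077931  3.69894719  0.35752674] 0.34356045948836716
-1.35 [-0.53873323  4.25671986 -0.12003534] 0.4019599122498585
0.14444060608301704 16.625
```

Run:
```python
from h import *
O,y,u,n=blk(); z=3.2; b=np.load("b.npy"); fy=-.8; tx=-10; L=[]
env.line_to([*pose(tx,fy,y),z],velocity=20)
while tx<60:
    tx+= .5 if tx>16 else 2
    env.line_to([*pose(tx,fy,y),z],velocity=20); f=F(2)-b; L.append((tx,*np.round(f,1),round(monitor.read_wrist_torque()[2],2)))
    if f[0]<-5 or abs(f[1])>8: break
    if f[1]>4.5: fy+=.2
    if f[1]<1 and f[0]>-2: fy-=.2
for r in L[:12:3]+L[-10:]: print(*r)
p=monitor.read_tcp_pos(); print(fy,p,(p[:2]-pose(tx,fy,y))@u,monitor.read_clock())
```

```text
-8 -1.4 3.5 0.1 0.31
-2 -1.8 3.6 -2.0 0.28
4 -1.7 4.0 -1.8 0.35
10 -2.2 4.1 -1.1 0.31
27.5 -2.9 3.1 -0.7 0.15
28.0 -1.9 2.9 -0.2 0.13
28.5 -1.8 3.4 -1.1 0.19
29.0 -1.3 3.1 -0.8 0.14
29.5 -1.9 3.7 -0.2 0.13
30.0 -2.3 3.5 -0.7 0.16
30.5 -3.5 3.3 0.2 0.14
31.0 -4.0 3.3 0.3 0.11
31.5 -4.8 4.0 -0.1 0.04
32.0 -5.5 2.8 0.6 0.07
-5.551115123125783e-17 [519.41256259 -47.09856986   2.93352451] -0.7430994443298043 28.075
```

Run:
```python
from h import *
O,y,u,n=blk(); z=3.2; b=np.load("b.npy"); fy=0; tx=32
while tx<38:
    tx+=.5; env.line_to([*pose(tx,fy,y),z],velocity=20); f=F(3)-b
    if f[0]<-7.5: break
print(tx,f); hand.open_jaws(); print(monitor.read_clock())
p=monitor.read_tcp_pos(); q=pose(tx,fy,y)
env.line_to([*q,70],velocity=120)
r=q-60*u; env.line_to([*r,70]); w=shot("wrist","wj")
print(monitor.read_clock(),p)
cv2.imwrite("pics/wjc.png",cv2.resize(w["color"][0:230,170:470],None,fx=2.6,fy=2.6,interpolation=cv2.INTER_CUBIC))
```

```text
33.0 [-7.83307313  3.07030783  3.14093691]
29.8833
31.1917 [521.16686767 -46.85659629   3.19819144]
```

View pics/wjc.png

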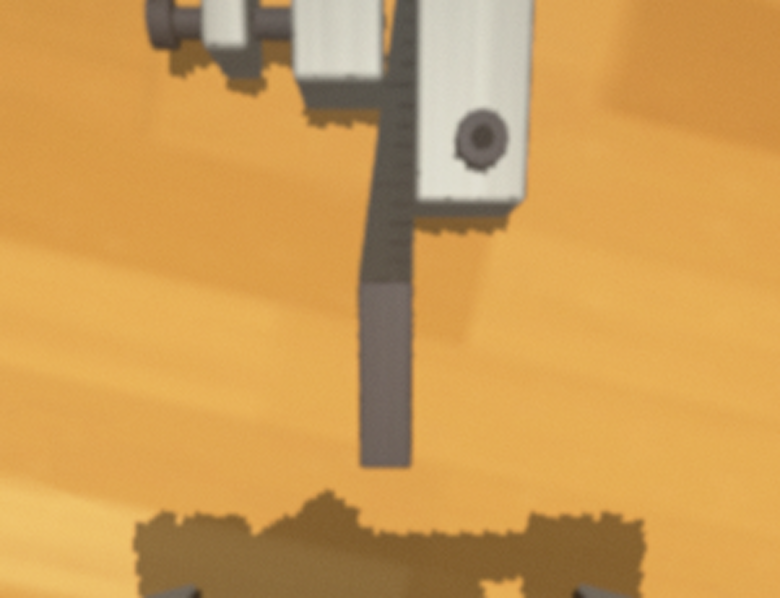

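The gauge is lodged straight: the blade sits between the jaw edge (383,78) and the cheek (415,200), with the head at (360–411, 283–466), all parallel. I'll finish with a metered push from behind with closed fingers, to about 10 N.

Run:
```python
from h import *
O,y,u,n=blk(); q=pose(32.5,0,y)-1.5*n
hand.gripper_close(10)
s=60; env.line_to([*(q-s*u),9],velocity=120); b=F(8); L=[]
s=44; env.line_to([*(q-s*u),9],velocity=60); f=F(3)-b; print(s,f)
while s>22 and f[0]>-9.3:
    s-=.4 if f[0]<-1 else .8
    env.line_to([*(q-s*u),9],velocity=25); f=F(2)-b; L.append((round(s,1),*np.round(f,1)))
print(*L[-8:],sep="\n"); print(monitor.read_clock())
env.line_to([*(q-60*u),9],velocity=80); env.line_to([*(q-60*u),70]); w=shot("wrist","wk")
print(monitor.read_clock(),F()-b)
cv2.imwrite("pics/wkc.png",cv2.resize(w["color"][0:230,170:470],None,fx=2.6,fy=2.6,interpolation=cv2.INTER_CUBIC))
d=cv2.absdiff(cv2.imread("pics/top0.png"),shot("top","tk")["color"]).max(2)>60
c,_=cv2.findContours(d.astype(np.uint8),0,2); print([cv2.boundingRect(k) for k in c if cv2.contourArea(k)>8])
```

```text
44 [-0.67619866  0.48336898 -0.57261461]
(41.2, np.float64(-0.5), np.float64(-0.3), np.float64(-0.7))
(40.4, np.float64(-0.0), np.float64(0.4), np.float64(0.2))
(39.6, np.float64(-0.5), np.float64(0.2), np.float64(-0.8))
(38.8, np.float64(-1.4), np.float64(-0.2), np.float64(-0.8))
(38.4, np.float64(-1.6), np.float64(-0.1), np.float64(1.1))
(38.0, np.float64(-5.2), np.float64(-0.4), np.float64(3.6))
(37.6, np.float64(-7.5), np.float64(-1.3), np.float64(5.9))
(37.2, np.float64(-9.3), np.float64(-0.8), np.float64(6.7))
36.7083
37.75 [-0.40134279  0.28106648  0.09607688]
[(201, 372, 19, 27), (222, 365, 7, 8), (275, 339, 29, 61), (375, 338, 70, 62), (445, 333, 26, 8), (629, 317, 11, 15), (279, 314, 5, 20), (379, 313, 6, 16), (582, 289, 13, 4), (239, 180, 9, 53), (321, 158, 97, 137)]
```

View pics/wkc.png

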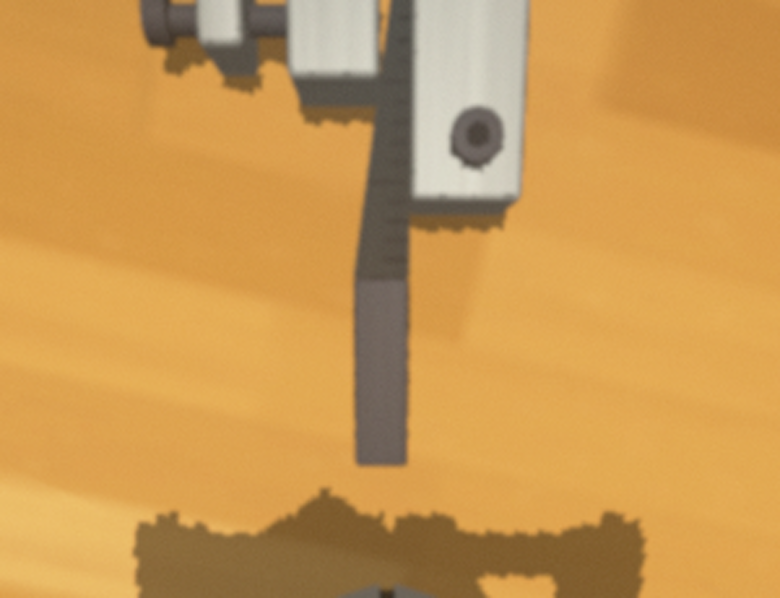

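The gauge is still straight along the cheek: the head is at (356–408, 280–464), parallel to the cheek edge at 412, and nothing is touching it. In the top view, only the gauge and the arm changed. Handing in.

```bash
python3 -c "
from workcell import order,monitor
print(order.job_done(),monitor.read_clock())"
```

```text
the job is handed in; nothing more can be done
the job is handed in; nothing more can be done
```

The job is handed in, with no verdict shown: the gauge stands straight and released in the gap, tip roughly 33 mm past the jaw's front edge, seated with a push of about 9 N, and no bystander moved in the last top view.

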